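Set out the clipper guards in order of length

TASK

Before the haircut, set the four clipper guards from the steel tray into the guard strip, one to a bay, in order of length: the shortest in the bay at the clipper's end and the longest at the far end. Each should lie flat and centred in its bay, teeth up and pointing along the row (either way), and the clipper and the comb must stay where they are.

Things in the scene. Friction and masses are not known exactly. Their poses are not given: they have to be found in the camera images.
- guard_1_mid (a point): Loose black clipper guard (3 mm cut), the shortest and lowest of the four: 36 mm long, 46 wide, 16 tall, under 50 g; teeth up on the steel tray (floor 25 mm above the tile, 13 mm rim; it does not turn). Point: its centre, 8 mm above its underside. x along its length to the sloping tooth tips (full height to just past the middle), y across, z up. Pinch the flat sides, 46 mm apart along y.
- guard_2_mid (a point): Loose black clipper guard (13 mm cut), second shortest: 42 mm long, 46 wide, 26 tall, under 50 g; teeth up on the steel tray (floor 25 mm above the tile, 13 mm rim; it does not turn). Point: its centre, 13 mm above its underside. x along its length to the sloping tooth tips (full height to just past the middle), y across, z up. Pinch the flat sides, 46 mm apart along y.
- guard_3_mid (a point): Loose black clipper guard (25 mm cut), second longest: 49 mm long, 46 wide, 38 tall, under 50 g; teeth up on the steel tray (floor 25 mm above the tile, 13 mm rim; it does not turn). Point: its centre, 19 mm above its underside. x along its length to the sloping tooth tips (full height to just past the middle), y across, z up. Pinch the flat sides, 46 mm apart along y.
- guard_4_mid (a point): Loose black clipper guard (38 mm cut), the longest and tallest: 56 mm long, 46 wide, 51 tall, under 50 g; teeth up on the steel tray (floor 25 mm above the tile, 13 mm rim; it does not turn). Point: its centre, 25.5 mm above its underside. x along its length to the sloping tooth tips (full height to just past the middle), y across, z up. Pinch the flat sides, 46 mm apart along y.
- bay_a: Bay A, at one end of the row A-D (76 mm apart along +y) in the low white guard strip fixed on the tile. Flat grey floor, 60 mm across the strip (x), 72 mm along it (y), between two ribs along x, 5 mm high; its other sides are open. Origin: middle of the floor's top, 8 mm above the tile. A guard's width goes across the strip, its length along the row.
- bay_b: Bay B, second of the row A-D (76 mm apart along +y) in the low white guard strip fixed on the tile. Flat grey floor, 60 mm across the strip (x), 72 mm along it (y), between two ribs along x, 5 mm high; its other sides are open. Origin: middle of the floor's top, 8 mm above the tile. A guard's width goes across the strip, its length along the row.
- bay_c: Bay C, third of the row A-D (76 mm apart along +y) in the low white guard strip fixed on the tile. Flat grey floor, 60 mm across the strip (x), 72 mm along it (y), between two ribs along x, 5 mm high; its other sides are open. Origin: middle of the floor's top, 8 mm above the tile. A guard's width goes across the strip, its length along the row.
- bay_d: Bay D, at the other end of the row A-D (76 mm apart along +y) in the low white guard strip fixed on the tile. Flat grey floor, 60 mm across the strip (x), 72 mm along it (y), between two ribs along x, 5 mm high; its other sides are open. Origin: middle of the floor's top, 8 mm above the tile. A guard's width goes across the strip, its length along the row.
- clipper_mid (a point): Silver hair clipper, 175 mm long, 46 wide, 43 high, loose on the tile just beyond one end of the strip, roughly crosswise to it (beyond the other end: a glass jar with metal cap, 68 mm tall). Point: its middle, 20 mm above the tile; x along its length, blade at -x. The row of guards begins at its end. It stays where it is.
- comb_mid (a point): Rose-coloured comb, 170 mm long, 24 wide, 5 thick, loose on the tray between the guards. Point: its centre; x along its length. It stays where it is.

How it is judged:
At the end, for the whole second after the job is handed in: From the clipper's end of the strip the bays hold the guards shortest to longest, each within 12 mm of its bay's middle, flat on the bay floor (4 mm, 0.10 rad), its width across the strip within 0.26 rad, released and at rest (((y of clipper_mid in the frame of bay_b below 0.038 m and (horizontal distance between guard_1_mid and bay_a below 0.012 m and z of guard_1_mid in the frame of bay_a between 0.004 and 0.012 m and angle between guard_1_mid's own z axis and vertical below 0.1 rad and angle between the y axis of guard_1_mid and the x axis of bay_a, either way round below 0.26 rad and linear speed of guard_1 below 0.02 m/s and angular speed of guard_1 below 0.2 rad/s) and (horizontal distance between guard_2_mid and bay_b below 0.012 m and z of guard_2_mid in the frame of bay_b between 0.009 and 0.017 m and angle between guard_2_mid's own z axis and vertical below 0.1 rad and angle between the y axis of guard_2_mid and the x axis of bay_b, either way round below 0.26 rad and linear speed of guard_2 below 0.02 m/s and angular speed of guard_2 below 0.2 rad/s) and (horizontal distance between guard_3_mid and bay_c below 0.012 m and z of guard_3_mid in the frame of bay_c between 0.015 and 0.023 m and angle between guard_3_mid's own z axis and vertical below 0.1 rad and angle between the y axis of guard_3_mid and the x axis of bay_c, either way round below 0.26 rad and linear speed of guard_3 below 0.02 m/s and angular speed of guard_3 below 0.2 rad/s) and (horizontal distance between guard_4_mid and bay_d below 0.012 m and z of guard_4_mid in the frame of bay_d between 0.0215 and 0.0295 m and angle between guard_4_mid's own z axis and vertical below 0.1 rad and angle between the y axis of guard_4_mid and the x axis of bay_d, either way round below 0.26 rad and linear speed of guard_4 below 0.02 m/s and angular speed of guard_4 below 0.2 rad/s)) or (y of clipper_mid in the frame of bay_b above 0.038 m and (horizontal distance between guard_1_mid and bay_d below 0.012 m and z of guard_1_mid in the frame of bay_d between 0.004 and 0.012 m and angle between guard_1_mid's own z axis and vertical below 0.1 rad and angle between the y axis of guard_1_mid and the x axis of bay_d, either way round below 0.26 rad and linear speed of guard_1 below 0.02 m/s and angular speed of guard_1 below 0.2 rad/s) and (horizontal distance between guard_2_mid and bay_c below 0.012 m and z of guard_2_mid in the frame of bay_c between 0.009 and 0.017 m and angle between guard_2_mid's own z axis and vertical below 0.1 rad and angle between the y axis of guard_2_mid and the x axis of bay_c, either way round below 0.26 rad and linear speed of guard_2 below 0.02 m/s and angular speed of guard_2 below 0.2 rad/s) and (horizontal distance between guard_3_mid and bay_b below 0.012 m and z of guard_3_mid in the frame of bay_b between 0.015 and 0.023 m and angle between guard_3_mid's own z axis and vertical below 0.1 rad and angle between the y axis of guard_3_mid and the x axis of bay_b, either way round below 0.26 rad and linear speed of guard_3 below 0.02 m/s and angular speed of guard_3 below 0.2 rad/s) and (horizontal distance between guard_4_mid and bay_a below 0.012 m and z of guard_4_mid in the frame of bay_a between 0.0215 and 0.0295 m and angle between guard_4_mid's own z axis and vertical below 0.1 rad and angle between the y axis of guard_4_mid and the x axis of bay_a, either way round below 0.26 rad and linear speed of guard_4 below 0.02 m/s and angular speed of guard_4 below 0.2 rad/s)))); the robot touches nothing.
It fails at once if the clipper is shifted by more than 25 mm (distance of clipper_mid from where it was at the start of the episode above 0.025 m).
It fails at once if the comb is shifted by more than 25 mm (distance of comb_mid from where it was at the start of the episode above 0.025 m).
It also fails if it takes over 106 s, if anything falls off the work surface, if the arm or the gripper's body presses on something with over 40 N, if the wrist force passes 120 N, or if a joint passes its speed limit or range.

ROBOT

A 6-joint arm with a two-finger parallel gripper is mounted at the origin on the work surface. World frame = base frame: x ahead of the robot, y to its left, z up, the work surface at z = 0. Lengths are in m, angles in rad, forces in N, time in s.
With the tool pointing down it reaches from about 0.35 to 0.85 m from the base axis. Payload 8.1 kg.
Tool frame: the origin (TCP) lies at the very end of the fingers, on their centre line; the grasp point (between the pads) lies robot.grip_point_offset behind it (robot.grip_point_offset is the distance from the TCP to the grasp point, in m); z points along the fingers, y is the line along which they close (so a half turn about z gives the same grasp; the last joint's range is limited). The gripper opens to 93 mm and grips with 3 to 60 N. Pads are 15 mm wide; open, the fingers measure 128 mm over their backs; the gripper's body (75 mm by 188 mm) begins 65 mm behind the grasp point.
Start: joints at [-1.351, 0.13, 1.488, -0, 1.523, -0.085], TCP at [0.18, -0.572, 0.219] pointing down, gripper open.
Joint ranges: [-2.96, 2.96], [-0.89, 2.26], [0.02, 2.5], [-1.34, 4.48], [0, 2.73], [-2.66, 2.66]. Speed limits (rad/s): [2.39, 2.39, 2.79, 3.14, 3.14, 3.14].

INTERFACE

Orientations are given as a rotation vector (axis times angle).
In Python, from plant import robot, eyes gives the robot as it stands. The module is installed in compiled form; this text tells all that it offers.
- The arm moves only by the tool apply_moves, never from a script. Its argument "steps" is one flat list of numbers, 7 for each row, row after row: the shift along the tool's x, y, z in units of 30 mm (1.0 is 30 mm), then the turn, a rotation vector about the tool's x, y, z in units of 6 degrees (1.0 is 6 degrees), then the opening in per cent of the stroke, from 0 (shut) to 100 (fully open). In form: [dx, dy, dz, ax, ay, az, fingers, dx, dy, dz, ax, ay, az, fingers, ...]. A call has 1 to 12 rows; each row shifts and turns the commanded pose from where the row before left it, along the tool's axes as they then stand; what a row does not reach is not made up. A row lasts 1/12 s, in which the tool goes at most 41.7 mm and 7.16 degrees, less where a joint would pass 70% of its speed; a pose out of reach is approached as far as the arm can. A call is refused whole if a number of a shift passes 1 or a number of a turn 1, either way. A call with a gripper value outside its range is refused whole. The fingers move at their own pace and stop on an object; "grip_force" is the grip in N (left out, the last holds). Time passes only in rows, so rows that do not move let the fingers close. It gives the time, the measured TCP pose, the force, the opening and the grip force at its end, in the units of the state.
- robot.read_state(): the state, without advancing time (a new reading comes with each control period).
- eyes.read_camera(name): name is "side" or "top"; returns the picture (400x640x3 uint8, red, green, blue); there is no depth.
- eyes.calibration(name): a dict with "K" (3x3 intrinsics, pixels), "R" (3x3) and "t" (3): a world point X has camera coordinates R X + t. Camera axes: x right, y down, z forward; pixel columns grow to the right and rows downward; lengths in m; the calibration is good to about 2 mm. A picture is of the moment at which its call begins. calibration takes no time and is no camera call.
- robot.close_job(): hands the job in; it is judged then, once.
Trained networks look in the newest picture that a camera, given by its name, has taken for a name from the list of things; names that differ only in an ending like _2 or _b are one class to them, and where a whole thing is asked for, a point or a joint stands for the part that bears it (a point fixed in the world has none). Each returns a list of dicts, best first, with "conf" (0 to 1); they miss things now and then, are a little off and sometimes report something else, mostly with a low value. They report only what shows in the picture. A call takes as long as a camera call.
- eyes.search_frame(camera, thing): "rect" ([left, top, width, height] in pixels, round what is visible of it).
- eyes.place_of(camera, thing): "xy" ([column, row] in pixels: a listed point, or the origin of a listed thing).
The state is a dict: "t": time; "q": joint angles; "dq": joint speeds; "joint_torque": joint torques, N m; "tool_pos": TCP position; "orientation": TCP orientation; "force": force on the tool from outside, world axes, zero at the start; "wrist_torque": the same for the moment, N m; "opening": finger opening in m; "gripper_force": force on a finger pad.
Only numpy, scipy, OpenCV 4.12 (cv2) and the standard library are available. Lean on these libraries where they do the work, as an engineer would, in place of code of your own. Each camera call takes 0.05 s, during which the arm holds its last target. There are 200 camera calls.

## Working session

There is one attempt and no reset: what is moved stays moved. The work goes in short steps, Python scripts to look and compute and a tool call to move; the robot and the scene stay as the last step left them, time stands still between calls to the robot, and variables do not carry over. Pictures are saved under pics/ and viewed, at most 14 in all, crops included, and the job is handed in when it is done.

Besides the shell and the picture viewer there is one more tool, called as name(argument=value, ...) on one line, values as JSON. apply_moves: Moves the arm, as the interface text tells. Its arguments: {"type":"object","properties":{"steps":{"type":"array"},"grip_force":{"type":"number"}},"required":["steps"]}

```bash
mkdir -p pics; cat > h.py <<'E'
import numpy as np, cv2
from plant import robot, eyes
def ray(cam,uv):
    c=eyes.calibration(cam);K,R,t=(np.array(c[k],float) for k in("K","R","t"))
    return -R.T@t, R.T@np.linalg.inv(K)@np.array([uv[0],uv[1],1.])
def onz(cam,uv,z):
    o,d=ray(cam,uv); return o+d*(z-o[2])/d[2]
def proj(cam,X):
    c=eyes.calibration(cam);K,R,t=(np.array(c[k],float) for k in("K","R","t"))
    p=K@(R@np.array(X)+t); return p[:2]/p[2]
def snap(cam,name,crop=None,s=1):
    im=cv2.cvtColor(np.array(eyes.read_camera(cam)),cv2.COLOR_RGB2BGR)
    if crop: x,y,w,h=crop; im=im[y:y+h,x:x+w]
    cv2.imwrite(f"pics/{name}.png",cv2.resize(im,None,fx=s,fy=s,interpolation=cv2.INTER_CUBIC))
E
python3 - <<'E'
from h import *
np.set_printoptions(precision=4,suppress=True)
print(robot.grip_point_offset, robot.read_state())
snap("top","t0",s=1.25);snap("side","s0",s=1.25)
for c in("top","side"): print(c,ray(c,(320,200)))
for c in("top","side"):
  for n,z in(("guard_1_mid",.04),("bay_a",.008),("clipper_mid",.02),("comb_mid",.028)):
    for d in eyes.place_of(c,n): print(c,n,round(d["conf"],2),np.round(d["xy"],1),onz(c,d["xy"],z))
E
```

```text
0.0188 {'t': 0.0, 'q': array([-1.3514,  0.1311,  1.4893,  0.    ,  1.523 , -0.0854]), 'dq': array([-0.0002,  0.0008, -0.001 ,  0.0001, -0.0008, -0.0004]), 'joint_torque': array([ -0.0003, -55.9846, -49.1758,   0.0768,   0.0356,  -0.0002]), 'tool_pos': array([ 0.18  , -0.5718,  0.2176]), 'orientation': array([-3.1034, -0.4767,  0.0001]), 'force': array([ 0.085 , -0.1484, -0.7777]), 'wrist_torque': array([-0.0274,  0.0052,  0.0093]), 'gripper_force': 0.0, 'opening': 0.09294632881999028}
top (array([ 0.2459, -0.0196,  1.2949]), array([ 0.2342, -0.0166, -0.9721]))
side (array([0.0897, 0.5777, 0.7335]), array([ 0.4442, -0.5855, -0.6785]))
top guard_1_mid 0.56 [373.9 186.9] [ 0.5798 -0.1841  0.04  ]
top bay_a 0.83 [209.  225.8] [0.4937 0.255  0.008 ]
top bay_a 0.74 [238.6 221.7] [0.5026 0.1766 0.008 ]
top bay_a 0.73 [265.6 220. ] [0.5052 0.1048 0.008 ]
top clipper_mid 0.93 [140.6 225.8] [0.4964 0.4322 0.02  ]
top comb_mid 0.79 [403.7 210.5] [ 0.5166 -0.2605  0.028 ]
side guard_1_mid 0.53 [341. 162.] [ 0.5856 -0.1808  0.04  ]
side bay_a 0.95 [284.1 267.7] [0.5023 0.1782 0.008 ]
side bay_a 0.7 [303. 246.] [0.5056 0.1037 0.008 ]
side bay_a 0.67 [233.2 316.2] [0.5104 0.3312 0.008 ]
side bay_a 0.61 [259.8 293.1] [0.5026 0.2594 0.008 ]
side clipper_mid 0.86 [200.1 354.6] [0.4977 0.428  0.02  ]
side comb_mid 0.62 [377.3 159.3] [ 0.5142 -0.2613  0.028 ]
```

View pics/t0.png

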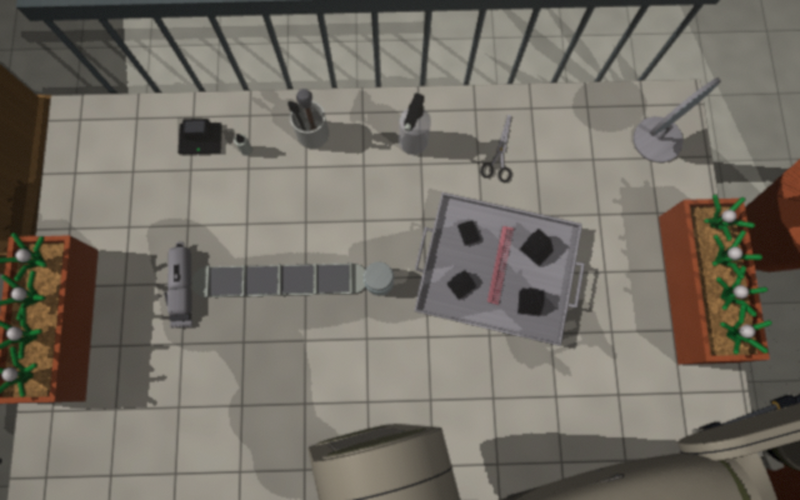

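View pics/s0.png

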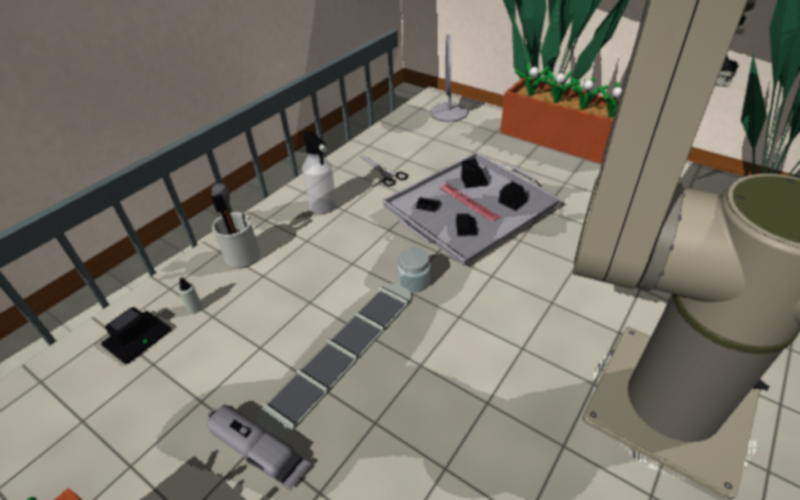

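The clipper is at the +y end (top picture, ~(178,285) scaled), with the jar next to bay A. Bay D is therefore the clipper's end: g1→D, g2→C, g3→B, g4→A. The guards are at about (469,233), (463,284), (539,247) and (531,301) scaled. Next I need their identities and yaws from crops.

```bash
python3 - <<'E'
from h import *
snap("top","t1",(330,150,140,130),5.5);snap("side","s1",(305,120,145,90),5.5)
np.set_printoptions(precision=4,suppress=True)
for k in range(2):
 eyes.read_camera("top");eyes.read_camera("side")
 for c in("top","side"):
  for d in eyes.search_frame(c,"guard_1_mid"): print(c,round(d["conf"],2),np.round(d["rect"],1))
  for d in eyes.place_of(c,"guard_1_mid"): print(c,'pt',round(d["conf"],2),np.round(d["xy"],1),onz(c,d["xy"],.04))
E
```

```text
top 0.77 [365.2 179.9  21.9  19. ]
top pt 0.74 [373.2 186.1] [ 0.5821 -0.1824  0.04  ]
side 0.5 [333.2 157.7  14.7  14.6]
side pt 0.43 [339.1 161.4] [ 0.5915 -0.1802  0.04  ]
top 0.68 [364.4 176.   21.2  21.5]
top 0.65 [357.7 216.3  20.9  22. ]
top 0.18 [132.9 192.3  21.2  69.1]
top pt 0.7 [370.2 183.1] [ 0.5905 -0.1749  0.04  ]
side 0.43 [331.5 159.4  16.9  13. ]
side pt 0.43 [340.7 161.2] [ 0.5883 -0.1834  0.04  ]
```

View pics/t1.png

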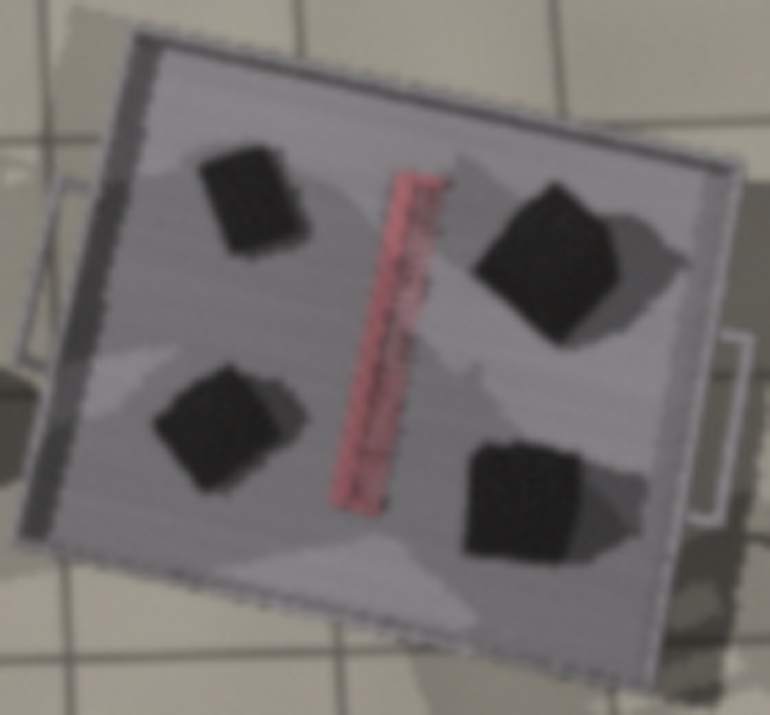

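View pics/s1.png

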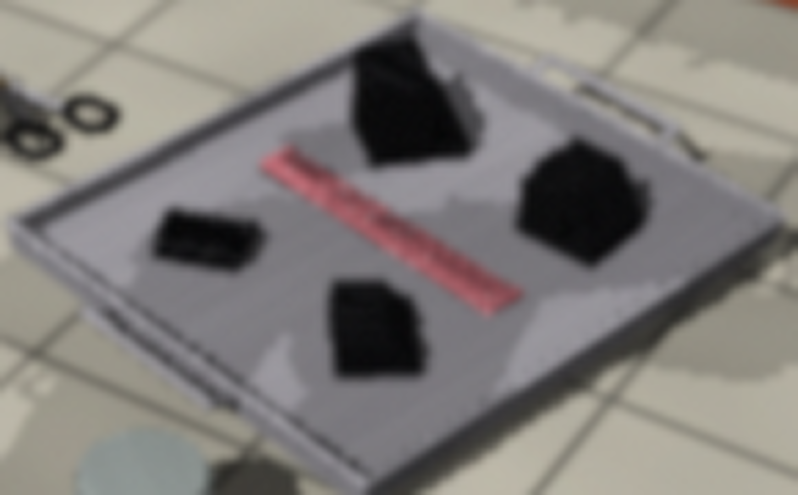

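Top crop: g1 upper left, g2 lower left, g4 upper right, g3 lower right, and the side crop's heights agree. To get poses, I'll fit wedge silhouettes to the dark masks in both views.

```bash
cat > fit.py <<'E'
from h import *
from scipy.optimize import minimize
DIM={1:(.036,.016),2:(.042,.026),3:(.049,.038),4:(.056,.051)}
S=6
def verts(L,H,p,z0,tip):
    x,y,a=p; P=[]
    for s in(-.023,.023):
        for u,w in((-L/2,0),(L/2,0),(-L/2,H),(.06*L,H),(L/2,tip*H)): P.append((u,s,w))
    P=np.array(P);c,s=np.cos(a),np.sin(a)
    return np.c_[x+c*P[:,0]-s*P[:,1],y+s*P[:,0]+c*P[:,1],z0+P[:,2]]
def darks(n=4,th=55):
    out={}
    for c in("top","side"):
        im=np.mean([np.array(eyes.read_camera(c)).max(2).astype(float) for _ in range(n)],0)
        out[c]=im
    return out
def fit(g,xy,ims,z0=.025,yaws=np.arange(-180,180,15),r=22):
    L,H=DIM[g];V={}
    for c in ims:
        u,v=np.round(proj(c,(*xy,z0+H/2))).astype(int);x0,y0=u-r,v-r
        im=ims[c][y0:y0+2*r,x0:x0+2*r]
        V[c]=(x0,y0,np.clip((80-im)/50,0,1))
    def cost(q,full=False):
        p=(q[0]*.01+xy[0],q[1]*.01+xy[1],q[2]*.2);e=0
        X=verts(L,H,p,z0,np.clip(q[3]*.1,.1,.95))
        for c,(x0,y0,m) in V.items():
            uv=np.array([proj(c,w) for w in X])
            hull=cv2.convexHull((((uv-[x0,y0]+.5)*S-.5)*16).round().astype(np.int32))
            k=np.zeros((2*r*S,2*r*S),np.float32);cv2.fillConvexPoly(k,hull,1.,shift=4)
            k=cv2.GaussianBlur(cv2.resize(k,(2*r,2*r),interpolation=cv2.INTER_AREA),(0,0),.8)
            e+=((k-m)**2).sum()/m.sum()
        return e
    res=[]
    c0=[(cost((0,0,np.radians(a)/.2,4)),a) for a in yaws]
    for _,a in sorted(c0)[:8]:
        b=minimize(cost,(0,0,np.radians(a)/.2,4),method="Nelder-Mead",options=dict(initial_simplex=np.array([(0,0,0,4),(1,0,0,4),(0,1,0,4),(0,0,1,4),(0,0,0,6)])+[0,0,np.radians(a)/.2,0],maxiter=300))
        q=b.x;res.append((round(b.fun,4),np.round([xy[0]+q[0]*.01,xy[1]+q[1]*.01],4),round(np.degrees(q[2]*.2)%360,1),round(q[3]*.1,2)))
    return sorted(res,key=lambda r:r[0])
E
python3 - <<'E'
from fit import *
ims=darks()
c0={}
for g,uv in {1:(330+253/5.5,150+200/5.5),2:(330+218/5.5,150+428/5.5),3:(330+523/5.5,150+500/5.5),4:(330+550/5.5,150+262/5.5)}.items():
    xy=onz("top",uv,.025+DIM[g][1]*.6)[:2]
    for r in fit(g,xy,ims)[:4]: print(g,*r)
E
```

```text
Traceback (most recent call last):
  File "fit.py", line 36, in fit
    b=minimize(cost,(0,0,np.radians(a)/.2,4),method="Nelder-Mead",options=dict(initial_simplex=np.array([(0,0,0,4),(1,0,0,4),(0,1,0,4),(0,0,1,4),(0,0,0,6)])+[0,0,np.radians(a)/.2,0],maxiter=300))
  File "fit.py", line 27, in cost
    uv=np.array([proj(c,w) for w in X])
                 ~~~~^^^^^
  File "h.py", line 9, in proj
    c=eyes.calibration(cam);K,R,t=(np.array(c[k],float) for k in("K","R","t"))
ValueError: time passes only in moves, steps and waits
```

```bash
python3 - <<'E'
s=open('h.py').read()
s=s.replace("def ray","_c={}\ndef cal(cam):\n    if cam not in _c: _c[cam]=eyes.calibration(cam)\n    return _c[cam]\ndef ray",1).replace("c=eyes.calibration(cam)","c=cal(cam)")
open('h.py','w').write(s)
E
python3 - <<'E'
from fit import *
ims=darks()
for g,uv in {1:(330+253/5.5,150+200/5.5),2:(330+218/5.5,150+428/5.5),3:(330+523/5.5,150+500/5.5),4:(330+550/5.5,150+262/5.5)}.items():
    xy=onz("top",uv,.025+DIM[g][1]*.6)[:2]
    for r in fit(g,xy,ims)[:4]: print(g,*r)
np.set_printoptions(precision=4,suppress=True)
for c in("top","side"):
  for n,z in(("bay_a",.008),("clipper_mid",.02),("comb_mid",.028)):
    for d in eyes.place_of(c,n): print(c,n,round(d["conf"],2),onz(c,d["xy"],z))
print(robot.read_state()['t'])
E
```

```text
1 0.114 [ 0.5856 -0.191 ] 289.1 0.1
1 0.1143 [ 0.5856 -0.1911] 289.2 0.1
1 0.1147 [ 0.5856 -0.1911] 289.0 0.01
1 0.1149 [ 0.5856 -0.1912] 288.9 0.1
2 0.1185 [ 0.4732 -0.1682] 216.7 -0.03
2 0.1187 [ 0.4731 -0.1682] 217.3 -0.03
2 0.1188 [ 0.4733 -0.1682] 217.0 0.09
2 0.1208 [ 0.4737 -0.1686] 216.7 0.1
3 0.1468 [ 0.4321 -0.3087] 263.1 0.71
3 0.161 [ 0.4323 -0.31  ] 265.6 0.49
3 0.1752 [ 0.432  -0.3074] 177.1 0.26
3 0.1762 [ 0.432  -0.3071] 177.5 0.26
4 0.137 [ 0.5449 -0.3303] 227.1 0.08
4 0.1377 [ 0.5451 -0.3303] 227.3 0.04
4 0.1378 [ 0.5449 -0.3304] 227.3 -0.18
4 0.1379 [ 0.5449 -0.3303] 227.3 0.05
top bay_a 0.85 [0.4981 0.1808 0.008 ]
top bay_a 0.62 [0.4981 0.2572 0.008 ]
top bay_a 0.6 [0.505 0.332 0.008]
top bay_a 0.57 [0.5005 0.1086 0.008 ]
top bay_a 0.31 [ 0.4444 -0.3157  0.008 ]
top clipper_mid 0.9 [0.4983 0.432  0.02  ]
top comb_mid 0.95 [ 0.5184 -0.2546  0.028 ]
top comb_mid 0.57 [0.4986 0.2572 0.028 ]
top comb_mid 0.16 [0.5048 0.1731 0.028 ]
side bay_a 0.88 [0.5011 0.1743 0.008 ]
side bay_a 0.84 [0.4926 0.2563 0.008 ]
side bay_a 0.65 [0.5055 0.3329 0.008 ]
side bay_a 0.61 [ 0.612  -0.2175  0.008 ]
side bay_a 0.57 [0.4986 0.1075 0.008 ]
side clipper_mid 0.58 [0.4982 0.4243 0.02  ]
side comb_mid 0.62 [ 0.518  -0.2668  0.028 ]
2.3
```

```bash
python3 - <<'E'
from fit import *
ims={}
F={1:[(.5856,-.191,289,.1)],2:[(.4732,-.1682,217,.1)],3:[(.4321,-.3087,263.1,.71),(.432,-.3074,177.1,.26)],4:[(.5449,-.3303,227,.1)]}
E_=[(0,1),(5,6),(0,5),(1,6),(0,2),(5,7),(2,3),(7,8),(3,4),(8,9),(4,1),(9,6),(2,7),(3,8),(4,9)]
rows=[]
for c,(x,y,w,h) in(("top",(335,160,130,100)),("side",(325,120,105,75))):
    im=np.mean([np.array(eyes.read_camera(c)).astype(float) for _ in range(3)],0)[y:y+h,x:x+w,::-1]
    im=np.clip(255*(im/255)**.5,0,255).astype(np.uint8)
    k=6 if c=="top" else 7.5
    A=cv2.resize(im,None,fx=k,fy=k,interpolation=cv2.INTER_CUBIC)
    for g,l in F.items():
        for j,p in enumerate(l):
            X=verts(*DIM[g],(p[0],p[1],np.radians(p[2])),.025,p[3])
            uv=[tuple(((proj(c,v)-[x,y]+.5)*k).astype(int).tolist()) for v in X]
            for a,b in E_: cv2.line(A,uv[a],uv[b],[(0,255,0),(0,0,255)][j],1)
    cv2.imwrite(f"pics/ov_{c}.png",A)
E
```

```text
(no output)
```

View pics/ov_top.png

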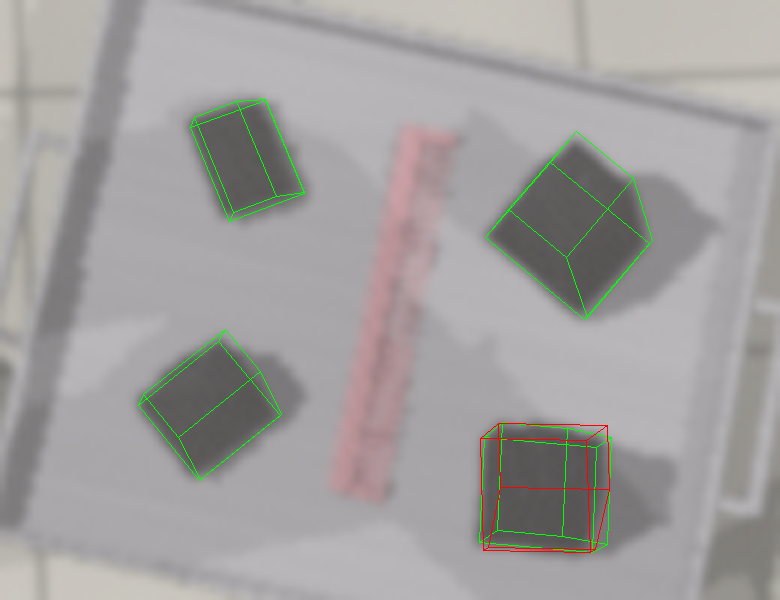

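View pics/ov_side.png

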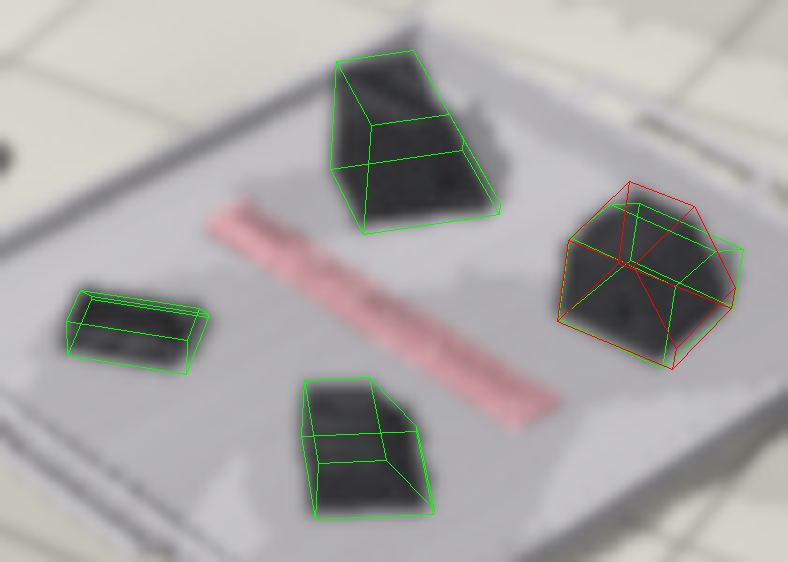

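Overlays fit well. For g3 the red hypothesis (yaw≈177°) matches the side view at (650,260). Now I'll locate the bays by their dark floors, plus the tray rim and comb, and write a move planner.

```bash
cat > plan.py <<'E'
from h import *
from scipy.spatial.transform import Rotation as Ro
import sys
def go(x=None,y=None,z=None,ydir=None):
    """offset in tool units to the TCP target; ydir=wanted world angle (deg) of closing line, mod 180"""
    s=robot.read_state();R=Ro.from_rotvec(s["orientation"]).as_matrix();p=s["tool_pos"]
    cur=np.degrees(np.arctan2(R[1,1],R[0,1]))
    print("t",round(s["t"],2),"p",np.round(p,4),"ydir",round(cur,1),"tilt",round(np.degrees(np.arccos(-R[2,2])),2),"q",np.round(s["q"],2),"open",round(s["opening"],4))
    d=np.array([(t-c) if t is not None else 0. for t,c in zip((x,y,z),p)])
    if ydir is not None:
        dy=(ydir-cur+90)%180-90
        print("turn deg",round(dy,1)," az total",round(-dy/6,3))
        Rn=Ro.from_euler("z",dy,degrees=True).as_matrix()@R
        print("shift AFTER turn, units:",np.round(Rn.T@d/.03,3))
    print("shift now, units:",np.round(R.T@d/.03,3))
E
python3 - <<'E'
from fit import *
from plan import go
np.set_printoptions(precision=4,suppress=True)
o=lambda u,v,z:onz("top",(330+(u+.5)/5.5-.5,150+(v+.5)/5.5-.5),z)[:2]
print("rim",[o(*a,.038) for a in((133,30),(740,165),(660,690),(18,545))]);print("comb",o(420,172,.028),o(358,515,.028))
for c in("top","side"):
    im=np.mean([np.array(eyes.read_camera(c)).astype(float) for _ in range(4)],0).max(2)
    # rectify floor plane z=.008 at 1mm
    gx,gy=np.mgrid[.44:.56:.001,.05:.39:.001]
    uv=np.array([proj(c,(a,b,.008)) for a,b in zip(gx.ravel(),gy.ravel())]).astype(np.float32)
    r=cv2.remap(im.astype(np.float32),uv[:,0].reshape(gx.shape),uv[:,1].reshape(gx.shape),cv2.INTER_LINEAR)
    m=(r<95).astype(np.uint8); m=cv2.morphologyEx(m,cv2.MORPH_OPEN,np.ones((15,15)))
    n,l,st,ce=cv2.connectedComponentsWithStats(m)
    for k in range(1,n):
        if st[k,4]>800: print(c,"bay y,x",.05+ce[k,0]*.001,.44+ce[k,1]*.001,st[k],cv2.minAreaRect(np.argwhere(l==k).astype(np.float32))[1:])
    print(c,np.round(np.percentile(r,[5,25,50,75])))
go(.5856,-.191,.15,19); 
E
```

```text
rim [array([ 0.6701, -0.1352]), array([ 0.5938, -0.4244]), array([ 0.3441, -0.3634]), array([ 0.4194, -0.0702])]
comb [ 0.5973 -0.2721] [ 0.4306 -0.2312]
top bay y,x 0.3809262253663466 0.4976058615462355 [ 318    0   22  121 1979] ((21.0, 120.0), 90.0)
top bay y,x 0.1051050101214575 0.49805516194331984 [  20   27   70   60 3952] ((69.0, 59.0), 90.0)
top bay y,x 0.1822365673542144 0.49851413292589764 [  97   26   70   62 3927] ((69.0, 61.0), 90.0)
top bay y,x 0.25810262345679014 0.49912654320987654 [ 174   30   70   58 3888] ((69.0, 57.0), 90.0)
top bay y,x 0.3344581091468102 0.4988636945939021 [ 250   30   69   58 3903] ((68.0, 57.0), 90.0)
top [ 70.  85. 104. 130.]
side bay y,x 0.38163169164882227 0.49772216274089937 [ 321    0   19  121 1868] ((18.0, 120.0), 90.0)
side bay y,x 0.10259983566146261 0.5006655710764174 [  21   32   64   58 3651] ((63.0, 57.0), 90.0)
side bay y,x 0.17885260892953203 0.5010201721355567 [  96   33   66   57 3718] ((65.0, 56.0), 90.0)
side bay y,x 0.2554338541666667 0.5014028645833334 [ 172   32   67   59 3840] ((66.0, 58.0), 90.0)
side bay y,x 0.3308442185514613 0.5016998729351969 [ 248   32   67   60 3935] ((66.0, 59.0), 90.0)
side [ 70.  81. 112. 147.]
t 3.0 p [ 0.1801 -0.5723  0.2186] ydir -72.5 tilt 0.0 q [-1.35  0.13  1.49  0.    1.52 -0.09] open 0.0933
turn deg -88.5  az total 14.744
shift AFTER turn, units: [ -7.618 -16.919   2.288]
shift now, units: [16.709 -8.069  2.288]
```

apply_moves(steps=[0, 0, 0, 0, 0, -1, 75, 0, 0, 0, 0, 0, -1, 75, 0, 0, 0, 0, 0, -1, 75, 0, 0, 0, 0, 0, -1, 75, 0, 0, 0, 0, 0, -1, 75, 0, 0, 0, 0, 0, -1, 75, 0, 0, 0, 0, 0, -1, 75, 0, 0, 0, 0, 0, -1, 75, 0, 0, 0, 0, 0, -1, 75, 0, 0, 0, 0, 0, -1, 75, 0, 0, 0, 0, 0, -1, 75, 0, 0, 0, 0, 0, -1, 75], grip_force=12)

```text
t: 4.0
tool_pos: [0.1801, -0.5724, 0.2186]
orientation: [2.226, 2.217, -0.0]
force: [-0.7, 0.1, 0.1]
opening: 0.0696
gripper_force: 0.0
```

apply_moves(steps=[0, 0, 0, 0, 0, -1, 75, 0, 0, 0, 0, 0, -1, 75, 0, 0, 0, 0, 0, -1, 75, 0, 0, 0, 0, 0, -0.25, 75, 0, 0, 0, 0, 0, 0, 75])

```text
t: 4.42
tool_pos: [0.1801, -0.5723, 0.2186]
orientation: [-1.823, -2.558, -0.0]
force: [0.8, 0.2, -0.1]
opening: 0.0695
gripper_force: 0.0
```

```bash
python3 -c "
from plan import *
go(.5856,-.191,.15,19)"
```

```text
t 4.42 p [ 0.1801 -0.5723  0.2186] ydir 19.0 tilt 0.0 q [-1.35  0.13  1.49 -0.    1.52 -1.68] open 0.0695
turn deg -0.0  az total 0.007
shift AFTER turn, units: [ 7.618 16.919  2.287]
shift now, units: [ 7.606 16.925  2.287]
```

apply_moves(steps=[0.38, 0.846, 0.114, 0, 0, 0, 75, 0.38, 0.846, 0.114, 0, 0, 0, 75, 0.38, 0.846, 0.114, 0, 0, 0, 75, 0.38, 0.846, 0.114, 0, 0, 0, 75, 0.38, 0.846, 0.114, 0, 0, 0, 75, 0.38, 0.846, 0.114, 0, 0, 0, 75, 0.38, 0.846, 0.114, 0, 0, 0, 75, 0.38, 0.846, 0.114, 0, 0, 0, 75, 0.38, 0.846, 0.114, 0, 0, 0, 75, 0.38, 0.846, 0.114, 0, 0, 0, 75])

```text
t: 5.25
tool_pos: [0.3839, -0.381, 0.1844]
orientation: [1.827, 2.555, -0.0]
force: [-0.3, 0.6, -0.2]
opening: 0.07
gripper_force: 0.0
```

apply_moves(steps=[0.38, 0.846, 0.114, 0, 0, 0, 75, 0.38, 0.846, 0.114, 0, 0, 0, 75, 0.38, 0.846, 0.114, 0, 0, 0, 75, 0.38, 0.846, 0.114, 0, 0, 0, 75, 0.38, 0.846, 0.114, 0, 0, 0, 75, 0.38, 0.846, 0.114, 0, 0, 0, 75, 0.38, 0.846, 0.114, 0, 0, 0, 75, 0.38, 0.846, 0.114, 0, 0, 0, 75, 0.38, 0.846, 0.114, 0, 0, 0, 75, 0.38, 0.846, 0.114, 0, 0, 0, 75, 0, 0, 0, 0, 0, 0, 75, 0, 0, 0, 0, 0, 0, 75])

```text
t: 6.25
tool_pos: [0.5865, -0.1905, 0.1497]
orientation: [-1.823, -2.558, 0.0]
force: [-0.5, -0.9, 0.1]
opening: 0.0698
gripper_force: 0.0
```

```bash
python3 -c "
from plan import *
go(.5856,-.191,.029,19)
snap('side','s2',(285,80,170,120),4.5)"
```

```text
t 6.25 p [ 0.5865 -0.1905  0.1497] ydir 19.0 tilt 0.05 q [-0.4   0.22  1.52 -0.    1.41 -0.73] open 0.0698
turn deg -0.0  az total 0.006
shift AFTER turn, units: [-0.007 -0.031  4.024]
shift now, units: [-0.007 -0.031  4.024]
```

View pics/s2.png

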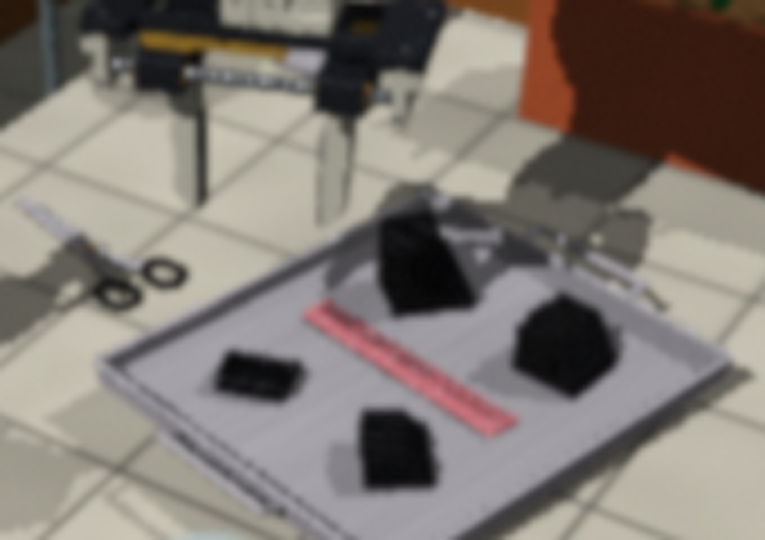

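Fingers straddle g1 (tips at (190,200) and (330,225), high above it). Descending and closing.

apply_moves(steps=[0, 0, 0.8, 0, 0, 0, 75, 0, 0, 0.8, 0, 0, 0, 75, 0, 0, 0.8, 0, 0, 0, 75, 0, 0, 0.7, 0, 0, 0, 75, 0, 0, 0.5, 0, 0, 0, 75, 0, 0, 0.3, 0, 0, 0, 75, 0, -0.03, 0.13, 0, 0, 0, 75, 0, 0, 0, 0, 0, 0, 75, 0, 0, 0, 0, 0, 0, 30, 0, 0, 0, 0, 0, 0, 30, 0, 0, 0, 0, 0, 0, 30, 0, 0, 0, 0, 0, 0, 30])

```text
t: 7.3
tool_pos: [0.5859, -0.1923, 0.0305]
orientation: [1.824, 2.556, 0.001]
force: [-0.3, 0.8, 0.6]
opening: 0.0478
gripper_force: 0.0
```

apply_moves(steps=[0, 0, 0, 0, 0, 0, 30, 0, 0, 0, 0, 0, 0, 30, 0, 0, 0, 0, 0, 0, 30, 0, 0, 0, 0, 0, 0, 30])

```text
t: 7.63
tool_pos: [0.5859, -0.1923, 0.0304]
orientation: [1.824, 2.556, 0.001]
force: [-1.6, 1.2, 5.7]
opening: 0.0459
gripper_force: 12.0
```

apply_moves(steps=[0, 0, -0.3, 0, 0, 0, 30, 0, 0, -0.6, 0, 0, 0, 30, 0, 0, -0.8, 0, 0, 0, 30, 0, 0, -0.8, 0, 0, 0, 30, 0, 0, -0.8, 0, 0, 0, 30, 0, 0, -0.7, 0, 0, 0, 30, 0, 0, 0, 0, 0, 0.8, 30, 0, 0, 0, 0, 0, 0.8, 30, 0, 0, 0, 0, 0, 0.8, 30, 0, 0, 0, 0, 0, 0.77, 30, 0, 0, 0, 0, 0, 0, 30])

```text
t: 8.55
tool_pos: [0.5851, -0.1919, 0.1497]
orientation: [-2.227, -2.216, 0.0]
force: [-0.3, 0.3, 0.7]
opening: 0.0458
gripper_force: 12.0
```

```bash
python3 -c "
from plan import *
go(.5,.3327,.135,0)"
```

```text
t 8.55 p [ 0.5851 -0.1919  0.1497] ydir -0.3 tilt 0.01 q [-0.4   0.21  1.52 -0.    1.41 -0.4 ] open 0.0458
turn deg 0.3  az total -0.045
shift AFTER turn, units: [17.488 -2.836  0.49 ]
shift now, units: [17.475 -2.917  0.49 ]
```

apply_moves(steps=[0.4, -0.06, 0, 0, 0, -0.045, 30, 0.8, -0.13, 0, 0, 0, 0, 30, 0.88, -0.14, 0, 0, 0, 0, 30, 0.88, -0.14, 0, 0, 0, 0, 30, 0.88, -0.14, 0, 0, 0, 0, 30, 0.88, -0.14, 0, 0, 0, 0, 30, 0.88, -0.14, 0, 0, 0, 0, 30, 0.88, -0.14, 0, 0, 0, 0, 30, 0.88, -0.14, 0, 0, 0, 0, 30, 0.88, -0.14, 0, 0, 0, 0, 30, 0.88, -0.14, 0, 0, 0, 0, 30])

```text
t: 9.47
tool_pos: [0.5398, 0.0834, 0.1494]
orientation: [-2.213, -2.229, 0.0]
force: [0.8, -0.2, 0.3]
opening: 0.0457
gripper_force: 12.0
```

apply_moves(steps=[0.88, -0.14, 0, 0, 0, 0, 30, 0.88, -0.14, 0, 0, 0, 0, 30, 0.88, -0.14, 0, 0, 0, 0, 30, 0.88, -0.15, 0, 0, 0, 0, 30, 0.88, -0.15, 0, 0, 0, 0, 30, 0.88, -0.16, 0, 0, 0, 0, 30, 0.88, -0.16, 0, 0, 0, 0, 30, 0.8, -0.16, 0, 0, 0, 0, 30, 0.4, -0.1, 0.2, 0, 0, 0, 30, 0, -0.05, 0.29, 0, 0, 0, 30, 0, 0, 0, 0, 0, 0, 30, 0, 0, 0, 0, 0, 0, 30])

```text
t: 10.47
tool_pos: [0.4985, 0.3007, 0.1332]
orientation: [-2.216, -2.226, 0.004]
force: [0.3, 1.2, 0.1]
opening: 0.0457
gripper_force: 12.0
```

```bash
python3 -c "
from plan import *
go(.5,.3327,.0142,0)
snap('side','s3',(170,200,170,130),4.5);snap('top','t3',(110,150,200,130),4)"
```

```text
t 10.47 p [0.4985 0.3007 0.1332] ydir 0.3 tilt 0.16 q [ 0.46  0.14  1.64 -0.    1.37  0.45] open 0.0457
turn deg -0.3  az total 0.042
shift AFTER turn, units: [1.073 0.059 3.963]
shift now, units: [1.072 0.064 3.963]
```

View pics/s3.png

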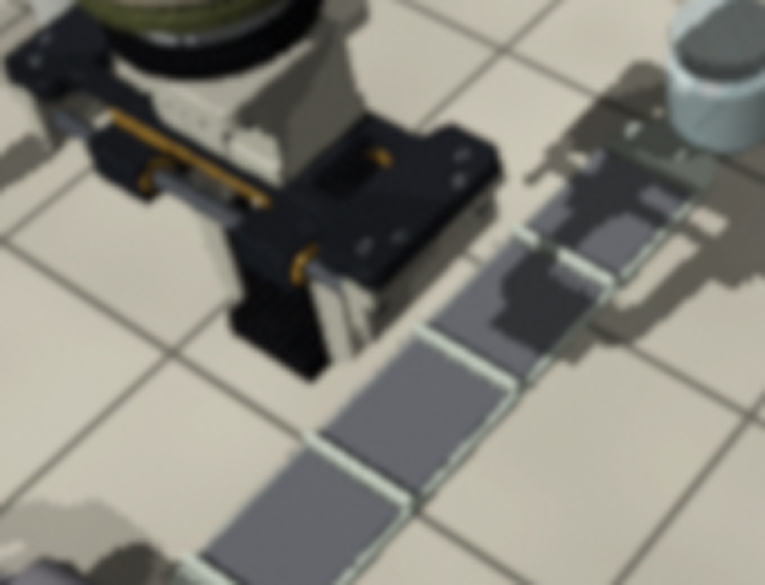

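Guard 1 is held; the remaining 32 mm shift is my own sum error. Next: lower it onto D and release.

apply_moves(steps=[0.6, 0.03, 0.3, 0, 0, 0.04, 30, 0.47, 0.03, 0.6, 0, 0, 0, 30, 0, 0, 0.8, 0, 0, 0, 30, 0, 0, 0.8, 0, 0, 0, 30, 0, 0, 0.7, 0, 0, 0, 30, 0, 0, 0.4, 0, 0, 0, 30, 0, 0, 0.2, 0, 0, 0, 30, 0, 0, 0.1, 0, 0, 0, 30, 0, 0, 0, 0, 0, 0, 30, 0, 0, 0, 0, 0, 0, 30])

```text
t: 11.4
tool_pos: [0.5022, 0.3344, 0.0191]
orientation: [2.222, 2.22, 0.003]
force: [0.7, 0.4, 0.1]
opening: 0.0456
gripper_force: 12.0
```

```bash
python3 -c "
from plan import *
go(.5,.3327,.0138,0);print(robot.read_state()['force'])"
```

```text
t 11.4 p [0.5022 0.3344 0.0191] ydir -0.0 tilt 0.12 q [0.5  0.32 1.65 0.   1.17 0.5 ] open 0.0456
turn deg 0.0  az total -0.008
shift AFTER turn, units: [-0.058 -0.074  0.176]
shift now, units: [-0.058 -0.074  0.176]
[0.71549439 0.43224936 0.12264197]
```

apply_moves(steps=[-0.04, -0.06, 0.09, 0, 0, 0, 30, 0, 0, 0.08, 0, 0, 0, 30, 0, 0, 0, 0, 0, 0, 30, 0, 0, 0, 0, 0, 0, 30])

```text
t: 11.73
tool_pos: [0.4998, 0.3332, 0.0132]
orientation: [2.222, 2.221, 0.002]
force: [1.2, 0.3, 2.6]
opening: 0.0461
gripper_force: 12.0
```

apply_moves(steps=[0, 0, 0, 0, 0, 0, 55, 0, 0, 0, 0, 0, 0, 65, 0, 0, 0, 0, 0, 0, 75, 0, 0, 0, 0, 0, 0, 75, 0, 0, 0, 0, 0, 0, 75, 0, 0, -0.3, 0, 0, 0, 75, 0, 0, -0.8, 0, 0, 0, 75, 0, 0, -0.8, 0, 0, 0, 75, 0, 0, -0.8, 0, 0, 0, 75, 0, 0, -0.8, 0, 0, 0, 75, 0, 0, -0.8, 0, 0, 0, 75])

```text
t: 12.65
tool_pos: [0.4993, 0.3329, 0.1435]
orientation: [2.222, 2.221, 0.001]
force: [0.6, 0.5, -0.6]
opening: 0.0698
gripper_force: 0.0
```

```bash
python3 -c "
from plan import *
go(.4732,-.1682,.14,-53)"
```

```text
t 12.65 p [0.4993 0.3329 0.1435] ydir -0.0 tilt 0.02 q [ 0.5   0.18  1.58 -0.    1.39  0.5 ] open 0.0698
turn deg -53.0  az total 8.829
shift AFTER turn, units: [-10.746  12.817   0.119]
shift now, units: [-16.704  -0.862   0.112]
```

apply_moves(steps=[-0.88, -0.045, 0, 0, 0, 0, 75, -0.88, -0.045, 0, 0, 0, 0, 75, -0.88, -0.045, 0, 0, 0, 0, 75, -0.88, -0.045, 0, 0, 0, 0, 75, -0.88, -0.045, 0, 0, 0, 0, 75, -0.88, -0.045, 0, 0, 0, 0, 75, -0.88, -0.045, 0, 0, 0, 0, 75, -0.88, -0.045, 0, 0, 0, 0, 75, -0.88, -0.045, 0, 0, 0, 0, 75, -0.88, -0.045, 0, 0, 0, 0, 75, -0.88, -0.045, 0, 0, 0, 0, 75, -0.88, -0.045, 0, 0, 0, 0, 75])

```text
t: 13.65
tool_pos: [0.4829, 0.0149, 0.1424]
orientation: [2.221, 2.22, 0.001]
force: [0.4, 1.0, -0.0]
opening: 0.0699
gripper_force: 0.0
```

apply_moves(steps=[-0.88, -0.045, 0, 0, 0, 0, 75, -0.88, -0.045, 0, 0, 0, 0, 75, -0.88, -0.045, 0, 0, 0, 0, 75, -0.88, -0.045, 0, 0, 0, 0, 75, -0.88, -0.045, 0, 0, 0, 0, 75, -0.88, -0.045, 0, 0, 0, 0, 75, -0.86, -0.045, 0, 0, 0, 0, 75, 0, 0, 0, 0, 0, 1, 75, 0, 0, 0, 0, 0, 1, 75, 0, 0, 0, 0, 0, 1, 75, 0, 0, 0, 0, 0, 1, 75, 0, 0, 0, 0, 0, 1, 75])

```text
t: 14.65
tool_pos: [0.4735, -0.1682, 0.1423]
orientation: [2.725, 1.562, 0.001]
force: [0.2, 0.8, -0.3]
opening: 0.07
gripper_force: 0.0
```

apply_moves(steps=[0, 0, 0, 0, 0, 1, 75, 0, 0, 0, 0, 0, 1, 75, 0, 0, 0, 0, 0, 1, 75, 0, 0, 0, 0, 0, 0.83, 75, 0, 0, 0, 0, 0, 0, 75, 0, 0, 0, 0, 0, 0, 75])

```text
t: 15.15
tool_pos: [0.4736, -0.1681, 0.1421]
orientation: [2.978, 1.001, 0.001]
force: [-0.6, -0.2, 1.0]
opening: 0.0696
gripper_force: 0.0
```

```bash
python3 -c "
from plan import *
from fit import *
go(.4732,-.1682,.033,-53)
ims=darks(2)
for r in fit(1,(.5,.3327),ims,z0=.008,yaws=[80,90,100,260,270,280])[:2]: print(r)
print(fit(4,(.545,-.33),ims,yaws=[227])[:1],fit(3,(.432,-.307),ims,yaws=[177])[:1])
snap('side','s4',(170,80,280,270),2.2)"
```

```text
t 15.15 p [ 0.4736 -0.1681  0.1421] ydir -52.8 tilt 0.03 q [-0.44 -0.09  1.85  0.    1.38  0.48] open 0.0696
turn deg -0.2  az total 0.026
shift AFTER turn, units: [-0.013 -0.006  3.636]
shift now, units: [-0.013 -0.006  3.636]
(np.float64(0.1111), array([0.4983, 0.3344]), np.float64(271.1), np.float64(0.75))
(np.float64(0.1134), array([0.4984, 0.3342]), np.float64(271.5), np.float64(0.66))
[(np.float64(0.8653), array([ 0.596 , -0.4418]), np.float64(49.8), np.float64(-4.67))] [(np.float64(1.1079), array([ 0.432 , -0.3103]), np.float64(164.0), np.float64(-0.03))]
```

View pics/s4.png

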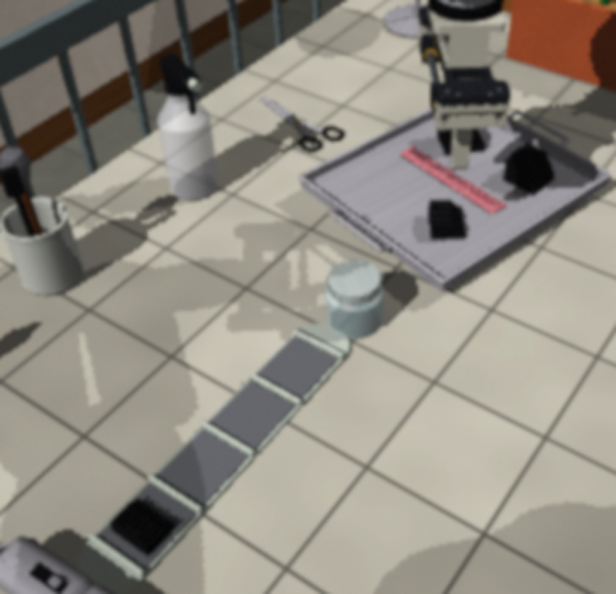

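Guard 1 sits centred in D (pic ~(143,525); fit within 2 mm). Next I'll grab g2.

apply_moves(steps=[0, 0, 0.8, 0, 0, 0.03, 75, 0, 0, 0.8, 0, 0, 0, 75, 0, 0, 0.8, 0, 0, 0, 75, 0, 0, 0.7, 0, 0, 0, 75, 0, 0, 0.4, 0, 0, 0, 75, 0, 0, 0.23, 0, 0, 0, 75, 0, 0, 0, 0, 0, 0, 75, 0, 0, 0, 0, 0, 0, 30, 0, 0, 0, 0, 0, 0, 30, 0, 0, 0, 0, 0, 0, 30, 0, 0, 0, 0, 0, 0, 30, 0, 0, 0, 0, 0, 0, 30])

```text
t: 16.4
tool_pos: [0.4743, -0.1685, 0.0308]
orientation: [2.98, 0.992, 0.002]
force: [-0.2, -0.9, 3.9]
opening: 0.046
gripper_force: 12.0
```

apply_moves(steps=[0, 0, 0, 0, 0, 0, 30, 0, 0, 0, 0, 0, 0, 30, 0, 0, 0, 0, 0, 0, 30])

```text
t: 16.65
tool_pos: [0.4743, -0.1684, 0.0308]
orientation: [2.98, 0.992, 0.002]
force: [-0.5, 0.6, 6.1]
opening: 0.0461
gripper_force: 12.0
```

apply_moves(steps=[0, 0, -0.3, 0, 0, 0, 30, 0, 0, -0.7, 0, 0, 0, 30, 0, 0, -0.9, 0, 0, 0, 30, 0, 0, -0.9, 0, 0, 0, 30, 0, 0, -0.9, 0, 0, 0, 30, 0, 0, 0, 0, 0, -1, 30, 0, 0, 0, 0, 0, -1, 30, 0, 0, 0, 0, 0, -1, 30, 0, 0, 0, 0, 0, -1, 30, 0, 0, 0, 0, 0, -1, 30, 0, 0, 0, 0, 0, -1, 30, 0, 0, 0, 0, 0, -1, 30])

```text
t: 17.65
tool_pos: [0.4733, -0.168, 0.1411]
orientation: [2.422, 2.001, 0.0]
force: [-0.6, -0.6, -0.6]
opening: 0.0461
gripper_force: 12.0
```

apply_moves(steps=[0, 0, 0, 0, 0, -1, 30, 0, 0, 0, 0, 0, -0.86, 30, 0, 0, 0, 0, 0, 0, 30, 0, 0, 0, 0, 0, 0, 30])

```text
t: 17.98
tool_pos: [0.4734, -0.168, 0.141]
orientation: [2.225, 2.218, 0.0]
force: [0.6, 0.2, -0.7]
opening: 0.0459
gripper_force: 12.0
```

```bash
python3 -c "
from plan import *
go(.5,.2568,.135,0)"
```

```text
t 17.98 p [ 0.4734 -0.168   0.141 ] ydir -0.2 tilt 0.01 q [-0.44 -0.09  1.85 -0.    1.38 -0.44] open 0.0459
turn deg 0.2  az total -0.032
shift AFTER turn, units: [14.161  0.886  0.199]
shift now, units: [14.163  0.839  0.199]
```

apply_moves(steps=[0.885, 0.055, 0, 0, 0, -0.03, 30, 0.885, 0.055, 0, 0, 0, 0, 30, 0.885, 0.055, 0, 0, 0, 0, 30, 0.885, 0.055, 0, 0, 0, 0, 30, 0.885, 0.055, 0, 0, 0, 0, 30, 0.885, 0.055, 0, 0, 0, 0, 30, 0.885, 0.055, 0, 0, 0, 0, 30, 0.885, 0.055, 0, 0, 0, 0, 30, 0.885, 0.055, 0, 0, 0, 0, 30, 0.885, 0.055, 0, 0, 0, 0, 30, 0.885, 0.055, 0, 0, 0, 0, 30, 0.885, 0.055, 0, 0, 0, 0, 30])

```text
t: 18.98
tool_pos: [0.4923, 0.152, 0.1409]
orientation: [2.222, 2.22, 0.0]
force: [0.9, 0.1, -0.5]
opening: 0.0459
gripper_force: 12.0
```

apply_moves(steps=[0.885, 0.055, 0, 0, 0, 0, 30, 0.885, 0.055, 0, 0, 0, 0, 30, 0.885, 0.055, 0, 0, 0, 0, 30, 0.885, 0.055, 0.2, 0, 0, 0, 30, 0, 0, 0.8, 0, 0, 0, 30, 0, 0, 0.8, 0, 0, 0, 30, 0, 0, 0.8, 0, 0, 0, 30, 0, 0, 0.8, 0, 0, 0, 30, 0, 0, 0.4, 0, 0, 0, 30, 0, 0, 0, 0, 0, 0, 30, 0, 0, 0, 0, 0, 0, 30, 0, 0, 0, 0, 0, 0, 30])

```text
t: 19.98
tool_pos: [0.5, 0.2572, 0.0284]
orientation: [2.219, 2.223, 0.003]
force: [0.4, 0.7, -0.4]
opening: 0.0458
gripper_force: 12.0
```

```bash
python3 -c "
from plan import *
go(.5,.2568,.0141,0)"
```

```text
t 19.98 p [0.5    0.2572 0.0284] ydir 0.1 tilt 0.13 q [ 0.38  0.2   1.77 -0.    1.17  0.38] open 0.0458
turn deg -0.1  az total 0.016
shift AFTER turn, units: [-0.014 -0.001  0.476]
shift now, units: [-0.014 -0.001  0.476]
```

apply_moves(steps=[0, 0, 0.25, 0, 0, 0, 30, 0, 0, 0.15, 0, 0, 0, 30, 0, 0, 0.07, 0, 0, 0, 30, 0, 0, 0, 0, 0, 0, 30, 0, 0, 0, 0, 0, 0, 30, 0, 0, 0, 0, 0, 0, 55, 0, 0, 0, 0, 0, 0, 65, 0, 0, 0, 0, 0, 0, 75, 0, 0, 0, 0, 0, 0, 75, 0, 0, 0, 0, 0, 0, 75, 0, 0, -0.2, 0, 0, 0, 75, 0, 0, -0.6, 0, 0, 0, 75])

```text
t: 20.98
tool_pos: [0.4965, 0.2558, 0.0341]
orientation: [-2.217, -2.223, 0.008]
force: [0.6, -0.5, -0.2]
opening: 0.0697
gripper_force: 0.0
```

apply_moves(steps=[0, 0, -0.8, 0, 0, 0, 72, 0, 0, -0.8, 0, 0, 0, 72, 0, 0, -0.8, 0, 0, 0, 72, 0, 0, -0.8, 0, 0, 0, 72, 0, 0, -0.3, 0, 0, 0, 72, 0, 0, 0, 0, 0, 0, 72])

```text
t: 21.48
tool_pos: [0.5008, 0.2576, 0.145]
orientation: [2.217, 2.223, 0.008]
force: [0.0, 0.4, 1.0]
opening: 0.0668
gripper_force: 0.0
```

```bash
python3 -c "
from plan import *
go(.432,-.3076,.14,-93+.001)"
```

```text
t 21.48 p [0.5008 0.2576 0.145 ] ydir 0.2 tilt 0.33 q [0.38 0.07 1.69 0.   1.38 0.38] open 0.0668
turn deg 86.8  az total -14.475
shift AFTER turn, units: [  1.303 -18.935   0.067]
shift now, units: [-18.835  -2.343   0.113]
```

apply_moves(steps=[-0.897, -0.111, 0, 0, 0, 0, 72, -0.897, -0.111, 0, 0, 0, 0, 72, -0.897, -0.111, 0, 0, 0, 0, 72, -0.897, -0.111, 0, 0, 0, 0, 72, -0.897, -0.111, 0, 0, 0, 0, 72, -0.897, -0.111, 0, 0, 0, 0, 72, -0.897, -0.111, 0, 0, 0, 0, 72, -0.897, -0.111, 0, 0, 0, 0, 72, -0.897, -0.111, 0, 0, 0, 0, 72, -0.897, -0.111, 0, 0, 0, 0, 72, -0.897, -0.111, 0, 0, 0, 0, 72, -0.897, -0.111, 0, 0, 0, 0, 72])

```text
t: 22.48
tool_pos: [0.4583, -0.0672, 0.1396]
orientation: [-2.217, -2.223, 0.002]
force: [0.1, 0.4, 0.5]
opening: 0.0672
gripper_force: 0.0
```

apply_moves(steps=[-0.897, -0.111, 0, 0, 0, 0, 72, -0.897, -0.111, 0, 0, 0, 0, 72, -0.897, -0.111, 0, 0, 0, 0, 72, -0.897, -0.111, 0, 0, 0, 0, 72, -0.897, -0.111, 0, 0, 0, 0, 72, -0.897, -0.111, 0, 0, 0, 0, 72, -0.897, -0.111, 0, 0, 0, 0, 72, -0.897, -0.111, 0, 0, 0, 0, 72, -0.897, -0.111, 0, 0, 0, 0, 72, 0, 0, 0, 0, 0, 1, 72, 0, 0, 0, 0, 0, 1, 72, 0, 0, 0, 0, 0, 1, 72])

```text
t: 23.48
tool_pos: [0.4292, -0.3084, 0.1392]
orientation: [-2.542, -1.84, 0.001]
force: [-0.5, 0.2, 0.9]
opening: 0.0667
gripper_force: 0.0
```

apply_moves(steps=[0, 0, 0, 0, 0, 1, 72, 0, 0, 0, 0, 0, 1, 72, 0, 0, 0, 0, 0, 1, 72, 0, 0, 0, 0, 0, 1, 72, 0, 0, 0, 0, 0, 1, 72, 0, 0, 0, 0, 0, 1, 72, 0, 0, 0, 0, 0, 1, 72, 0, 0, 0, 0, 0, 1, 72, 0, 0, 0, 0, 0, 1, 72, 0, 0, 0, 0, 0, 1, 72, 0, 0, 0, 0, 0, 1, 72, 0, 0, 0, 0, 0, 1, 72])

```text
t: 24.48
tool_pos: [0.4295, -0.3077, 0.1393]
orientation: [-3.14, 0.004, 0.004]
force: [0.3, 0.4, 0.2]
opening: 0.0669
gripper_force: 0.0
```

apply_moves(steps=[0, 0, 0, 0, 0, 0.53, 72, 0, 0, 0, 0, 0, 0, 72, 0, 0, 0, 0, 0, 0, 72])

```text
t: 24.73
tool_pos: [0.4297, -0.3079, 0.1399]
orientation: [-3.139, 0.08, 0.003]
force: [-0.5, -0.6, 0.6]
opening: 0.0668
gripper_force: 0.0
```

```bash
python3 -c "
from plan import *
from fit import *
go(.432,-.3076,.034,-93)
ims=darks(2)
for g,y in((1,.3327),(2,.2568)):
  for r in fit(g,(.5,y),ims,z0=.008,yaws=[80,90,100,260,270,280])[:2]: print(g,r)
snap('side','s5',(300,80,140,110),5)"
```

```text
t 24.73 p [ 0.4297 -0.3079  0.1399] ydir -92.9 tilt 0.13 q [-0.72 -0.01  1.78  0.    1.37  0.9 ] open 0.0668
turn deg -0.1  az total 0.015
shift AFTER turn, units: [ 0.083 -0.009  3.531]
shift now, units: [ 0.083 -0.009  3.531]
1 (np.float64(0.2685), array([0.4983, 0.3343]), np.float64(271.7), np.float64(0.7))
1 (np.float64(0.2686), array([0.4983, 0.3343]), np.float64(271.3), np.float64(0.71))
2 (np.float64(0.1383), array([0.497 , 0.2577]), np.float64(268.3), np.float64(0.51))
2 (np.float64(0.1392), array([0.4969, 0.258 ]), np.float64(269.0), np.float64(0.53))
```

View pics/s5.png

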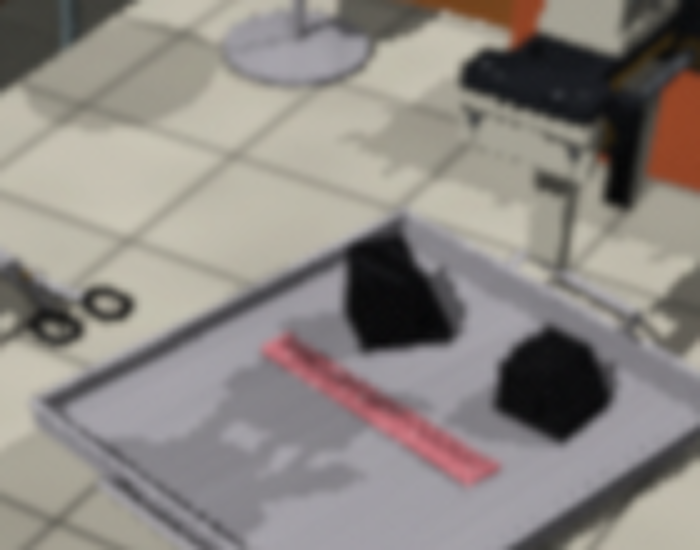

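g1 and g2 are both centred. g3 stands at (555,385) below the fingers. Descending.

apply_moves(steps=[0.08, 0, 0.6, 0, 0, 0, 72, 0, 0, 0.7, 0, 0, 0, 72, 0, 0, 0.6, 0, 0, 0, 72, 0, 0, 0.5, 0, 0, 0, 72, 0, 0, 0.5, 0, 0, 0, 72, 0, 0, 0.4, 0, 0, 0, 72, 0, 0, 0.23, 0, 0, 0, 72, 0, 0, 0, 0, 0, 0, 72, 0, 0, 0, 0, 0, 0, 30, 0, 0, 0, 0, 0, 0, 30, 0, 0, 0, 0, 0, 0, 30, 0, 0, 0, 0, 0, 0, 30])

```text
t: 25.98
tool_pos: [0.4335, -0.3091, 0.0367]
orientation: [3.139, -0.083, 0.002]
force: [-1.2, -0.0, 2.7]
opening: 0.0466
gripper_force: 11.9
```

apply_moves(steps=[0, 0, 0, 0, 0, 0, 30, 0, 0, 0, 0, 0, 0, 30, 0, 0, 0, 0, 0, 0, 30, 0, 0, 0, 0, 0, 0, 30])

```text
t: 26.32
tool_pos: [0.4335, -0.3091, 0.0367]
orientation: [3.139, -0.083, 0.002]
force: [-0.2, 1.7, 6.0]
opening: 0.0466
gripper_force: 11.9
```

apply_moves(steps=[0, 0, -0.3, 0, 0, 0, 30, 0, 0, -0.7, 0, 0, 0, 30, 0, 0, -0.9, 0, 0, 0, 30, 0, 0, -0.9, 0, 0, 0, 30, 0, 0, -0.7, 0, 0, 0, 30, 0, 0, 0, 0, 0, -1, 30, 0, 0, 0, 0, 0, -1, 30, 0, 0, 0, 0, 0, -1, 30, 0, 0, 0, 0, 0, -1, 30, 0, 0, 0, 0, 0, -1, 30, 0, 0, 0, 0, 0, -1, 30, 0, 0, 0, 0, 0, -1, 30])

```text
t: 27.32
tool_pos: [0.4326, -0.3085, 0.141]
orientation: [-2.959, -1.056, 0.0]
force: [0.8, -0.6, 0.2]
opening: 0.0467
gripper_force: 11.9
```

apply_moves(steps=[0, 0, 0, 0, 0, -1, 30, 0, 0, 0, 0, 0, -1, 30, 0, 0, 0, 0, 0, -1, 30, 0, 0, 0, 0, 0, -1, 30, 0, 0, 0, 0, 0, -1, 30, 0, 0, 0, 0, 0, -1, 30, 0, 0, 0, 0, 0, -1, 30, 0, 0, 0, 0, 0, -1, 30, 0, 0, 0, 0, 0, -0.5, 30, 0, 0, 0, 0, 0, 0, 30, 0, 0, 0, 0, 0, 0, 30])

```text
t: 28.23
tool_pos: [0.4327, -0.3086, 0.1409]
orientation: [-2.224, -2.219, 0.0]
force: [0.2, -0.8, -0.3]
opening: 0.0467
gripper_force: 11.9
```

```bash
python3 -c "
from plan import *
go(.5,.1805,.145,0)"
```

```text
t 28.23 p [ 0.4327 -0.3086  0.1409] ydir -0.1 tilt 0.0 q [-0.72 -0.    1.77 -0.    1.37 -0.71] open 0.0467
turn deg 0.1  az total -0.024
shift AFTER turn, units: [16.302  2.243 -0.137]
shift now, units: [16.308  2.202 -0.137]
```

apply_moves(steps=[0.858, 0.118, 0, 0, 0, -0.02, 30, 0.858, 0.118, 0, 0, 0, 0, 30, 0.858, 0.118, 0, 0, 0, 0, 30, 0.858, 0.118, 0, 0, 0, 0, 30, 0.858, 0.118, 0, 0, 0, 0, 30, 0.858, 0.118, 0, 0, 0, 0, 30, 0.858, 0.118, 0, 0, 0, 0, 30, 0.858, 0.118, 0, 0, 0, 0, 30, 0.858, 0.118, 0, 0, 0, 0, 30, 0.858, 0.118, 0, 0, 0, 0, 30, 0.858, 0.118, 0, 0, 0, 0, 30, 0.858, 0.118, 0, 0, 0, 0, 30])

```text
t: 29.23
tool_pos: [0.4748, 0.0016, 0.1409]
orientation: [2.222, 2.22, 0.0]
force: [-0.5, 0.1, 0.6]
opening: 0.0469
gripper_force: 11.9
```

apply_moves(steps=[0.858, 0.118, 0, 0, 0, 0, 30, 0.858, 0.118, 0, 0, 0, 0, 30, 0.858, 0.118, 0, 0, 0, 0, 30, 0.858, 0.118, 0, 0, 0, 0, 30, 0.858, 0.118, 0, 0, 0, 0, 30, 0.858, 0.118, 0, 0, 0, 0, 30, 0.858, 0.118, 0, 0, 0, 0, 30, 0, 0, 0.7, 0, 0, 0, 30, 0, 0, 0.8, 0, 0, 0, 30, 0, 0, 0.8, 0, 0, 0, 30, 0, 0, 0.8, 0, 0, 0, 30, 0, 0, 0.5, 0, 0, 0, 30])

```text
t: 30.23
tool_pos: [0.4977, 0.1803, 0.0301]
orientation: [-2.221, -2.22, 0.004]
force: [-0.2, -0.2, -0.1]
opening: 0.0468
gripper_force: 11.9
```

apply_moves(steps=[0, 0, 0, 0, 0, 0, 30, 0, 0, 0, 0, 0, 0, 30])

```text
t: 30.4
tool_pos: [0.4984, 0.1804, 0.0321]
orientation: [-2.22, -2.221, 0.003]
force: [-0.5, -0.2, 0.4]
opening: 0.0467
gripper_force: 11.8
```

```bash
python3 -c "
from plan import *
go(.5,.1805,.0201,0)"
```

```text
t 30.4 p [0.4984 0.1804 0.0321] ydir 0.0 tilt 0.13 q [0.25 0.12 1.86 0.   1.17 0.25] open 0.0467
turn deg -0.0  az total 0.002
shift AFTER turn, units: [0.005 0.054 0.399]
shift now, units: [0.005 0.054 0.399]
```

apply_moves(steps=[0, 0.03, 0.2, 0, 0, 0, 30, 0, 0, 0.13, 0, 0, 0, 30, 0, 0, 0.07, 0, 0, 0, 30, 0, 0, 0, 0, 0, 0, 30, 0, 0, 0, 0, 0, 0, 30, 0, 0, 0, 0, 0, 0, 55, 0, 0, 0, 0, 0, 0, 65, 0, 0, 0, 0, 0, 0, 75, 0, 0, 0, 0, 0, 0, 75, 0, 0, 0, 0, 0, 0, 75, 0, 0, -0.3, 0, 0, 0, 75, 0, 0, -0.7, 0, 0, 0, 75])

```text
t: 31.4
tool_pos: [0.4977, 0.1799, 0.0484]
orientation: [-2.218, -2.221, 0.008]
force: [-1.0, -0.8, 0.1]
opening: 0.0698
gripper_force: 0.0
```

apply_moves(steps=[0, 0, -0.8, 0, 0, 0, 75, 0, 0, -0.8, 0, 0, 0, 75, 0, 0, -0.8, 0, 0, 0, 75, 0, 0, -0.9, 0, 0, 0, 75, 0, 0, -0.3, 0, 0, 0, 75, 0, 0, 0, 0, 0, 0, 75, 0, 0, 0, 0, 0, 0, 75])

```text
t: 31.98
tool_pos: [0.5004, 0.1806, 0.1588]
orientation: [2.219, 2.223, 0.001]
force: [0.2, 0.1, -0.1]
opening: 0.0701
gripper_force: 0.0
```

```bash
python3 -c "
from plan import *
go(.5449,-.3303,.15,-43)"
```

```text
t 31.98 p [0.5004 0.1806 0.1588] ydir 0.1 tilt 0.06 q [ 0.25 -0.02  1.75 -0.    1.41  0.25] open 0.0701
turn deg -43.1  az total 7.182
shift AFTER turn, units: [-11.444  12.699   0.301]
shift now, units: [-17.033   1.455   0.289]
```

apply_moves(steps=[-0.897, 0.077, 0, 0, 0, 0, 75, -0.897, 0.077, 0, 0, 0, 0, 75, -0.897, 0.077, 0, 0, 0, 0, 75, -0.897, 0.077, 0, 0, 0, 0, 75, -0.897, 0.077, 0, 0, 0, 0, 75, -0.897, 0.077, 0, 0, 0, 0, 75, -0.897, 0.077, 0, 0, 0, 0, 75, -0.897, 0.077, 0, 0, 0, 0, 75, -0.897, 0.077, 0, 0, 0, 0, 75, -0.897, 0.077, 0, 0, 0, 0, 75, -0.897, 0.077, 0, 0, 0, 0, 75, -0.897, 0.077, 0, 0, 0, 0, 75])

```text
t: 32.98
tool_pos: [0.527, -0.1432, 0.1559]
orientation: [-2.217, -2.221, 0.003]
force: [0.1, 0.5, -0.3]
opening: 0.07
gripper_force: 0.0
```

apply_moves(steps=[-0.897, 0.077, 0, 0, 0, 0, 75, -0.897, 0.077, 0, 0, 0, 0, 75, -0.897, 0.077, 0, 0, 0, 0, 75, -0.897, 0.077, 0, 0, 0, 0, 75, -0.897, 0.077, 0, 0, 0, 0, 75, -0.897, 0.077, 0, 0, 0, 0, 75, -0.89, 0.077, 0, 0, 0, 0, 75, 0, 0, 0, 0, 0, 1, 75, 0, 0, 0, 0, 0, 1, 75, 0, 0, 0, 0, 0, 1, 75, 0, 0, 0, 0, 0, 1, 75, 0, 0, 0, 0, 0, 1, 75])

```text
t: 33.98
tool_pos: [0.5436, -0.3297, 0.1554]
orientation: [-2.72, -1.564, 0.003]
force: [0.7, -0.2, -0.3]
opening: 0.0694
gripper_force: 0.0
```

apply_moves(steps=[0, 0, 0, 0, 0, 1, 75, 0, 0, 0, 0, 0, 1, 75, 0, 0, 0, 0, 0, 0.18, 75, 0, 0, 0, 0, 0, 0, 75, 0, 0, 0, 0, 0, 0, 75])

```text
t: 34.4
tool_pos: [0.5443, -0.33, 0.1571]
orientation: [-2.877, -1.257, 0.002]
force: [-1.1, -0.1, -0.3]
opening: 0.0697
gripper_force: 0.0
```

```bash
python3 -c "
from plan import *
from fit import *
go(.5449,-.3303,.04,-43)
ims=darks(2)
for g,y in((1,.3327),(2,.2568),(3,.1805)):
  for r in fit(g,(.5,y),ims,z0=.008,yaws=[80,90,100,260,270,280],r=16)[:1]: print(g,r)
snap('side','s6',(170,80,280,270),2.2)"
```

```text
t 34.4 p [ 0.5443 -0.33    0.1571] ydir -42.8 tilt 0.13 q [-0.63  0.26  1.45 -0.    1.43  0.12] open 0.0697
turn deg -0.2  az total 0.033
shift AFTER turn, units: [0.007 0.031 3.903]
shift now, units: [0.007 0.031 3.903]
1 (np.float64(0.0781), array([0.4984, 0.3342]), np.float64(271.7), np.float64(0.64))
2 (np.float64(0.0945), array([0.4972, 0.2583]), np.float64(268.2), np.float64(0.38))
3 (np.float64(0.1241), array([0.4982, 0.1807]), np.float64(267.9), np.float64(0.27))
```

View pics/s6.png

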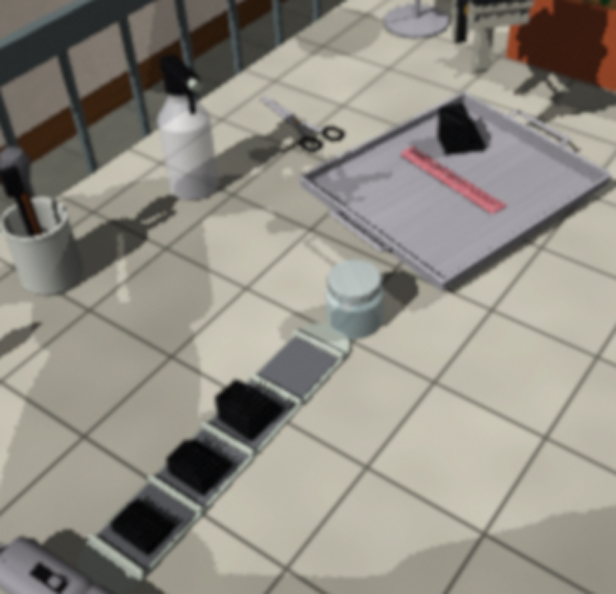

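Three guards are set in D, C and B, within 3 mm; g4 remains at (460,130). Descending on it to TCP z≈0.04.

apply_moves(steps=[0, 0.03, 0.7, 0, 0, 0.03, 75, 0, 0, 0.7, 0, 0, 0, 75, 0, 0, 0.6, 0, 0, 0, 75, 0, 0, 0.6, 0, 0, 0, 75, 0, 0, 0.6, 0, 0, 0, 75, 0, 0, 0.5, 0, 0, 0, 75, 0, 0, 0.2, 0, 0, 0, 75, 0, 0, 0, 0, 0, 0, 75, 0, 0, 0, 0, 0, 0, 30, 0, 0, 0, 0, 0, 0, 30, 0, 0, 0, 0, 0, 0, 30, 0, 0, 0, 0, 0, 0, 30])

```text
t: 35.65
tool_pos: [0.5464, -0.3316, 0.043]
orientation: [2.881, 1.248, 0.002]
force: [-0.4, -0.0, -0.6]
opening: 0.0478
gripper_force: 0.1
```

apply_moves(steps=[0, 0, 0, 0, 0, 0, 30, 0, 0, 0, 0, 0, 0, 30, 0, 0, 0, 0, 0, 0, 30, 0, 0, 0, 0, 0, 0, 30])

```text
t: 35.98
tool_pos: [0.5463, -0.3316, 0.0429]
orientation: [2.881, 1.248, 0.002]
force: [-0.6, 0.2, 6.6]
opening: 0.0462
gripper_force: 12.0
```

apply_moves(steps=[0, 0, -0.3, 0, 0, 0, 30, 0, 0, -0.7, 0, 0, 0, 30, 0, 0, -0.9, 0, 0, 0, 30, 0, 0, -0.9, 0, 0, 0, 30, 0, 0, -0.8, 0, 0, 0, 30, 0, 0, -0.3, 0, 0, -1, 30, 0, 0, 0, 0, 0, -1, 30, 0, 0, 0, 0, 0, -1, 30, 0, 0, 0, 0, 0, -1, 30, 0, 0, 0, 0, 0, -1, 30, 0, 0, 0, 0, 0, -1, 30, 0, 0, 0, 0, 0, -1, 30])

```text
t: 36.98
tool_pos: [0.5454, -0.331, 0.159]
orientation: [-2.238, -2.204, 0.0]
force: [-0.7, -0.6, -0.3]
opening: 0.0461
gripper_force: 12.0
```

apply_moves(steps=[0, 0, 0, 0, 0, -0.17, 30, 0, 0, 0, 0, 0, 0, 30, 0, 0, 0, 0, 0, 0, 30])

```text
t: 37.23
tool_pos: [0.5455, -0.331, 0.1588]
orientation: [-2.228, -2.215, 0.0]
force: [-0.1, 0.3, -0.5]
opening: 0.0464
gripper_force: 12.0
```

```bash
python3 -c "
from plan import *
go(.5,.104,.155,0)"
```

```text
t 37.23 p [ 0.5455 -0.331   0.1588] ydir -0.3 tilt 0.0 q [-0.63  0.26  1.45  0.    1.43 -0.62] open 0.0464
turn deg 0.3  az total -0.056
shift AFTER turn, units: [14.501 -1.518  0.127]
shift now, units: [14.492 -1.602  0.127]
```

apply_moves(steps=[0.853, -0.089, 0, 0, 0, -0.05, 30, 0.853, -0.089, 0, 0, 0, 0, 30, 0.853, -0.089, 0, 0, 0, 0, 30, 0.853, -0.089, 0, 0, 0, 0, 30, 0.853, -0.089, 0, 0, 0, 0, 30, 0.853, -0.089, 0, 0, 0, 0, 30, 0.853, -0.089, 0, 0, 0, 0, 30, 0.853, -0.089, 0, 0, 0, 0, 30, 0.853, -0.089, 0, 0, 0, 0, 30, 0.853, -0.089, 0, 0, 0, 0, 30, 0.853, -0.089, 0, 0, 0, 0, 30, 0.853, -0.089, 0, 0, 0, 0, 30])

```text
t: 38.23
tool_pos: [0.5126, -0.0229, 0.1589]
orientation: [2.222, 2.221, 0.0]
force: [0.7, 0.5, -0.6]
opening: 0.046
gripper_force: 12.0
```

apply_moves(steps=[0.853, -0.089, 0, 0, 0, 0, 30, 0.853, -0.089, 0, 0, 0, 0, 30, 0.853, -0.089, 0, 0, 0, 0, 30, 0.853, -0.089, 0, 0, 0, 0, 30, 0.853, -0.089, 0, 0, 0, 0, 30, 0, 0, 0, 0, 0, 0, 30, 0, 0, 0, 0, 0, 0, 30, 0, 0, 0.6, 0, 0, 0, 30])

```text
t: 38.9
tool_pos: [0.5018, 0.1038, 0.1443]
orientation: [2.216, 2.22, 0.007]
force: [0.6, -0.9, 0.6]
opening: 0.0461
gripper_force: 12.0
```

```bash
python3 -c "
from plan import *
go(.5,.104,.0263,0)
print(onz('top',(302.4,222.4),.068))"
```

```text
t 38.9 p [0.5018 0.1038 0.1443] ydir 0.1 tilt 0.37 q [ 0.1  -0.07  1.83 -0.    1.37  0.1 ] open 0.0461
turn deg -0.1  az total 0.018
shift AFTER turn, units: [ 0.005 -0.084  3.932]
shift now, units: [ 0.005 -0.084  3.932]
[0.4843753  0.00581717 0.068     ]
```

apply_moves(steps=[0, -0.02, 0.6, 0, 0, 0, 30, 0, 0, 0.7, 0, 0, 0, 30, 0, 0, 0.7, 0, 0, 0, 30, 0, 0, 0.6, 0, 0, 0, 30, 0, 0, 0.5, 0, 0, 0, 30, 0, 0, 0.3, 0, 0, 0, 30, 0, 0, 0, 0, 0, 0, 30, 0, 0, 0, 0, 0, 0, 30, 0, 0, 0, 0, 0, 0, 30])

```text
t: 39.65
tool_pos: [0.4996, 0.1035, 0.0398]
orientation: [2.219, 2.223, 0.002]
force: [-0.0, 0.7, -0.5]
opening: 0.0464
gripper_force: 12.0
```

```bash
python3 -c "
from plan import *
go(.5,.104,.0263,0)"
```

```text
t 39.65 p [0.4996 0.1035 0.0398] ydir 0.1 tilt 0.1 q [ 0.1   0.05  1.91 -0.    1.17  0.1 ] open 0.0464
turn deg -0.1  az total 0.018
shift AFTER turn, units: [0.015 0.014 0.45 ]
shift now, units: [0.015 0.014 0.45 ]
```

apply_moves(steps=[0, 0, 0.25, 0, 0, 0, 30, 0, 0, 0.13, 0, 0, 0, 30, 0, 0, 0.07, 0, 0, 0, 30, 0, 0, 0, 0, 0, 0, 30, 0, 0, 0, 0, 0, 0, 30, 0, 0, 0, 0, 0, 0, 55, 0, 0, 0, 0, 0, 0, 65, 0, 0, 0, 0, 0, 0, 75, 0, 0, 0, 0, 0, 0, 75, 0, 0, 0, 0, 0, 0, 75, 0, 0, -0.3, 0, 0, 0, 75, 0, 0, -0.7, 0, 0, 0, 75])

```text
t: 40.65
tool_pos: [0.496, 0.1036, 0.053]
orientation: [-2.216, -2.222, 0.007]
force: [0.2, -0.8, 0.2]
opening: 0.0694
gripper_force: 0.0
```

apply_moves(steps=[0, 0, -0.8, 0, 0, 0, 75, 0, 0, -0.8, 0, 0, 0, 75, 0, 0, -0.8, 0, 0, 0, 75, 0, 0, -0.8, 0, 0, 0, 75, 0, 0, -0.8, 0, 0, 0, 75, -0.85, 0, 0, 0, 0, 0, 75, -0.85, 0, 0, 0, 0, 0, 75, -0.85, 0, 0, 0, 0, 0, 75, -0.85, 0, 0, 0, 0, 0, 75, -0.85, 0, 0, 0, 0, 0, 75, -0.85, 0, 0, 0, 0, 0, 75, -0.85, 0, 0, 0, 0, 0, 75])

```text
t: 41.65
tool_pos: [0.4989, -0.0759, 0.176]
orientation: [2.218, 2.224, 0.001]
force: [0.4, -0.4, 0.2]
opening: 0.0697
gripper_force: 0.0
```

apply_moves(steps=[-0.85, 0, 0, 0, 0, 0, 75, -0.85, 0, 0, 0, 0, 0, 75, -0.85, 0, 0, 0, 0, 0, 75, 0, 0, 0, 0, 0, 0, 75, 0, 0, 0, 0, 0, 0, 75])

```text
t: 42.07
tool_pos: [0.4991, -0.1522, 0.1757]
orientation: [2.221, 2.221, 0.0]
force: [-0.3, 1.2, 0.9]
opening: 0.0694
gripper_force: 0.0
```

```bash
python3 -c "
from plan import *
from fit import *
go()
ims=darks(3)
for g,y in((1,.3327),(2,.2568),(3,.1805),(4,.104)):
  for r in fit(g,(.5,y),ims,z0=.008,yaws=[80,90,100,260,270,280],r=16)[:1]: print(g,r)
for n,z in(('clipper_mid',.02),('comb_mid',.028)):
  for c in('top','side'): print(n,c,[onz(c,d['xy'],z) for d in eyes.place_of(c,n)[:1]])
snap('side','s7',(170,130,270,220),2.8)"
```

```text
t 42.07 p [ 0.4991 -0.1522  0.1757] ydir 0.0 tilt 0.01 q [-0.39 -0.06  1.76  0.    1.44 -0.39] open 0.0694
shift now, units: [0. 0. 0.]
1 (np.float64(0.0791), array([0.4983, 0.3344]), np.float64(270.3), np.float64(0.75))
2 (np.float64(0.1082), array([0.4977, 0.2583]), np.float64(268.6), np.float64(0.39))
3 (np.float64(0.2119), array([0.498 , 0.1801]), np.float64(267.2), np.float64(0.28))
4 (np.float64(0.1345), array([0.4964, 0.105 ]), np.float64(271.7), np.float64(0.08))
clipper_mid top [array([0.49118923, 0.4274541 , 0.02      ])]
clipper_mid side [array([0.50223976, 0.42304265, 0.02      ])]
comb_mid top [array([ 0.51909178, -0.25938609,  0.028     ])]
comb_mid side [array([ 0.51380392, -0.25486276,  0.028     ])]
```

View pics/s7.png

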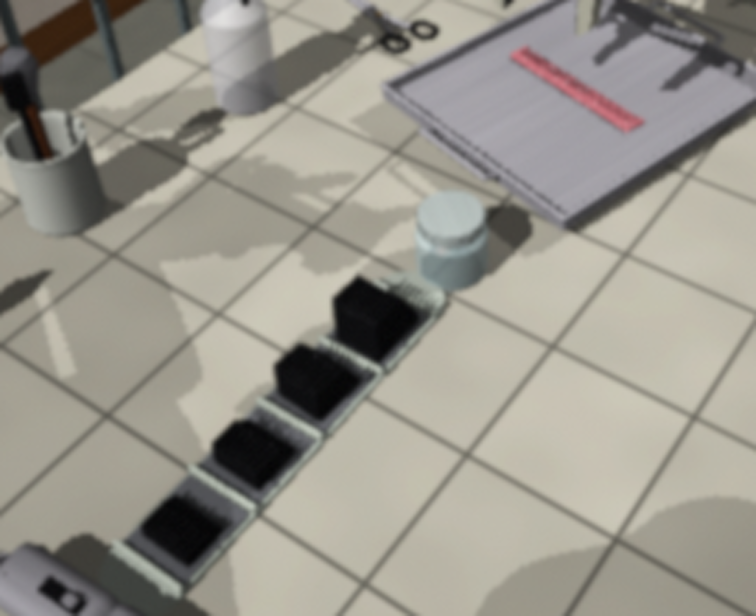

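All four guards lie flat and centred, from (183,530) for the shortest by the clipper to (375,315) for the longest by the jar. The comb and clipper haven't moved, so I'm handing in.

```bash
python3 -c "
from plant import robot
print(robot.close_job())"
```

```text
the job is handed in; nothing more can be done
None
```

The job is handed in, though no verdict came back: the four guards are in order from the clipper's end (3, 13, 25 and 38 mm), each measured within about 4 mm of its bay's middle, and the clipper and comb show no visible shift.

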